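Set a kiln shelf: lidded teapot, cup and third prop

ROBOT

A 6-joint arm with a two-finger parallel gripper is mounted at the origin on the work surface. World frame = base frame: x ahead of the robot, y to its left, z up, the work surface at z = 0. Lengths are in m, angles in rad, forces in N, time in s.
With the tool pointing down it reaches from about 0.35 to 0.8 m from the base axis. Payload 7.3 kg.
Tool frame: the origin (TCP) lies between the finger pads; the fingertips stand env.tip_reach ahead of it and the grasp point (between the pads) lies 3 mm ahead of it (env.tip_reach is the distance from the TCP to the fingertips, in m); z points along the fingers, y is the line along which they close (so a half turn about z gives the same grasp; the last joint's range is limited). The gripper opens to 85 mm and grips with 20 to 120 N. Pads are 22 mm wide; open, the fingers measure 114 mm over their backs; the gripper's body (76 mm by 85 mm) begins 54 mm behind the grasp point. The pads swing forward as they close: fully open they stand 13 mm farther back than shut.
Start: joints at [-1.387, 0.342, 1.524, -0, 1.275, -0.146], TCP at [0.17, -0.497, 0.253] pointing down, gripper open.
Joint ranges: [-2.53, 2.53], [-0.77, 2.02], [0.04, 2.7], [-1, 4.14], [0.28, 2.66], [-3.11, 3.11]. Speed limits (rad/s): [2.57, 2.57, 3.14, 3.14, 3.14, 3.14].

INTERFACE

Orientations are given as a rotation vector (axis times angle).
In Python, from rig import sense, camera, env gives the robot as it stands.
- The arm moves only by the tool carry_out, never from a script. Its argument "plan" is text: rows parted by semicolons, each of 7 numbers parted by spaces: the shift along the world's x, y, z in units of 0.25 m (1.0 is 0.25 m), then the turn, a rotation vector about the world's x, y, z in units of 1.5 rad (1.0 is 1.5 rad), then the opening, from 0 (shut) to 1 (fully open). A call has exactly 5 rows; each row shifts and turns the commanded pose from where the row before left it; what a row does not reach is not made up. A row lasts 1/10 s, in which the tool goes at most 50 mm and 8.59 degrees, less where a joint would pass 70% of its speed; a pose out of reach is approached as far as the arm can. A call with a number of a shift or a turn outside -1 to 1 is refused whole. A call with a gripper value outside its range is refused whole. The fingers move at their own pace and stop on an object; "grip_force" is the grip in N (left out, the last holds). Time passes only in rows, so rows that do not move let the fingers close, or fill a call up. It gives the time, the measured TCP pose, the force, the opening and the grip force at its end, in the units of the state.
- sense(): the state, without advancing time (a new reading comes with each control period).
- camera(name): name is "side" or "top"; returns a dict with "frame" (480x640x3 uint8, blue, green, red), "fx", "fy", "cx", "cy" (pixels), "R" (3x3) and "t" (3): a world point X has camera coordinates R X + t. Camera axes: x right, y down, z forward; pixel columns grow to the right and rows downward; lengths in m; the calibration is good to about 2 mm. A picture is of the moment at which its call begins. There is no depth.
- env.hand_in(): hands the job in; it is judged then, once.
The state is a dict: "t": time; "q": joint angles; "joint_vel": joint speeds; "joint_torque": joint torques, N m; "eef_pos": TCP position; "tcp_rot": TCP orientation; "ft_force": force on the tool from outside, world axes, zero at the start; "torque": the same for the moment, N m; "grip_width": finger opening in m; "grasp_force": force on a finger pad.
Only numpy, scipy, OpenCV 4.12 (cv2) and the standard library are available. Lean on these libraries where they do the work, as an engineer would, in place of code of your own. Each camera call takes 0.05 s, during which the arm holds its last target. There are 200 camera calls.

TASK

Finish setting the round kiln shelf: stand the teapot in the middle of it with its lid on, the tall cup midway between the two props already there and as far out from the middle as they are, and, opposite the cup, a third prop of the same height as those two, so that the three props make an even triangle round the rim for the next shelf. The clay is unfired, so set everything down upright and do not drop it, and leave the two standing props and the short prop where they are.

Things in the scene. Friction and masses are not known exactly. Their poses are not given: they have to be found in the camera images.
- batt_centre (a point): middle of the upper face of the kiln shelf: a fixed, level, round off-white ceramic slab, 300 mm diameter, 14 mm thick, upper face 80 mm above the bench, on the round steel-skirted brick base of a small kiln (364 mm diameter, 54 mm high, lugs to 190 mm from the middle). z up; x and y mean nothing.
- prop_a_mid (a point): one of two identical loose buff ceramic cylinders (tubular kiln props) already standing on the kiln shelf near its rim: 34 mm diameter, 90 mm tall. The point is its centre, 45 mm above the shelf, 110 mm from the shelf's middle; the two stand a third of a turn apart (190.5 mm between axes). z up.
- prop_b_mid (a point): one of two identical loose buff ceramic cylinders (tubular kiln props) already standing on the kiln shelf near its rim: 34 mm diameter, 90 mm tall. The point is its centre, 45 mm above the shelf, 110 mm from the shelf's middle; the two stand a third of a turn apart (190.5 mm between axes). z up.
- prop_c_mid (a point): spare kiln prop that matches the two on the shelf: loose buff ceramic cylinder, 34 mm diameter, 90 mm tall, 0.16 kg. Goes on the shelf 110 mm from its middle and 190.5 mm from each standing prop. The point is its centre, 45 mm above its foot; z up. Starts on the 16 mm thick ware board.
- short_prop_mid (a point): spare kiln prop of the wrong height, not to be moved: loose buff ceramic cylinder, 34 mm diameter, only 50 mm tall. The point is its centre, 25 mm above its foot; z up. Starts on the 16 mm thick ware board.
- teapot_mid (a point): small open teapot, red-brown clay, 0.14 kg, 50 mm high: round body 58 mm diameter, wall upright from 6 to 40 mm above the foot; mouth 40 mm inside, rim 49 mm outside. Spout to 54 mm out along its +x, handle to 53 mm along -x, under 48 mm high; +y and -y sides clear to grip. The point is on the body's axis 25 mm above its foot; z up. Any heading will do. Starts on the 16 mm thick ware board.
- lid_mid (a point): teapot lid, same clay, 28 mm high, 0.035 kg: tapered plug below (8 mm deep, 27 to 34 mm diameter) that enters the mouth, disc 49 mm diameter, 5 mm thick, that rests on the rim, upright knob on top 14 mm diameter, 15 mm tall. The point is mid-height: disc top 1 mm below it, knob top 14 mm above. Seated, it is 31 mm above the teapot's point. z up. Starts on the 16 mm thick ware board.
- cup_mid (a point): tall straight cup without handle, same clay, 0.08 kg: 42 mm outside diameter, 60 mm tall, open top, wall 3.5 mm. Goes on the shelf 110 mm from each standing prop and from the shelf's middle. The point is its centre, 30 mm above its foot; z up. Starts on the 16 mm thick ware board.
Mind the look-alikes: they are no part of the job. What is shaped like the part that bears prop_a_mid but blue or red is not meant.

How it is judged:
By the outcome, as a careful person would: the job done as asked, in the order asked, and still so for the second after the job is handed in, with the robot touching nothing.
It also fails if it takes over 112 s, if anything falls off the work surface, if the arm or the gripper's body presses on something with over 40 N, if the wrist force passes 120 N, or if a joint passes its speed limit or range.

## Working session

There is one attempt and no reset: what is moved stays moved. The work goes in short steps, Python scripts to look and compute and a tool call to move; the robot and the scene stay as the last step left them, time stands still between calls to the robot, and variables do not carry over. Pictures are saved under pics/ and viewed, at most 14 in all, crops included, and the job is handed in when it is done.

Besides the shell and the picture viewer there is one more tool, called after ">>>" by a JSON object that holds its "api" and its "payload". carry_out: Moves the arm, as the interface text tells. Shifts and turns lie within -1 to 1; 1 stands for 0.25 m of shift or 1.5 rad of turn. Its arguments: {"type":"object","properties":{"plan":{"type":"string"},"grip_force":{"type":"number"}},"required":["plan"]}

```bash
ls; mkdir -p pics; python3 - <<'E'
from rig import sense,camera,env
import cv2
for n in("top","side"):
    c=camera(n);cv2.imwrite(f"pics/{n}0.png",c["frame"]);print(n,c["fx"],c["fy"],c["cx"],c["cy"],c["R"],c["t"])
print(env.tip_reach,sense())
E
```

```text
pics
top 615.9207924818688 615.9207924818688 326.0768538219758 233.22743986350835 [[ 1.66882370e-02 -9.99860628e-01  4.76208141e-04]
 [-9.83604633e-01 -1.65024455e-02 -1.79581724e-01]
 [ 1.79564554e-01  2.52850183e-03 -9.83742943e-01]] [-0.07974074  0.43084163  1.38514096]
side 465.840519481145 465.840519481145 315.4106550759197 233.50327510917788 [[-0.70635815 -0.70780325  0.00852706]
 [-0.48001315  0.47011018 -0.74066443]
 [ 0.52023604 -0.52726746 -0.67182103]] [0.27159092 0.30627765 0.83506387]
0.022 {'t': 0.1, 'q': array([-1.38697606e+00,  3.42617411e-01,  1.52492057e+00,  1.29665289e-06,
        1.27538124e+00, -1.45984889e-01]), 'joint_vel': array([ 0.00099078, -0.00047116, -0.00190037,  0.00136123, -0.00041412,
        0.00101433]), 'joint_torque': array([ 1.54517416e-03, -4.34447050e+01, -2.46490824e+01, -1.94916206e-04,
        4.76835557e-03, -1.25418080e-05]), 'eef_pos': array([ 0.16999518, -0.4963752 ,  0.25271425]), 'tcp_rot': array([-3.09766665e+00, -5.15493691e-01,  3.74540866e-05]), 'ft_force': array([-0.67261294,  0.67152723, -0.01168953]), 'torque': array([-0.02524722, -0.02656435,  0.03257528]), 'grasp_force': 0.0, 'grip_width': 0.08503846502209668}
```

View pics/top0.png

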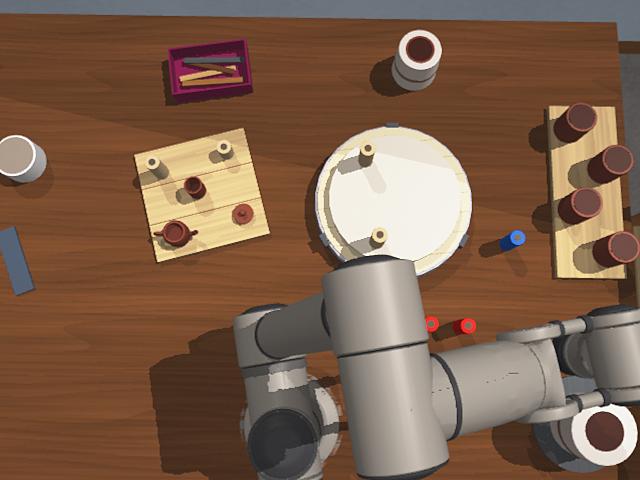

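View pics/side0.png

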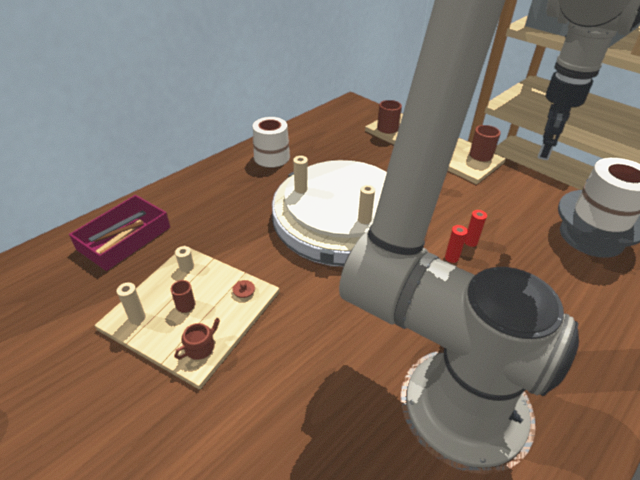

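The top view shows the ware board with prop candidates at (153,162) and (224,148), the cup at (194,187), teapot (175,233) and lid (242,213). The standing props are at (367,150) and (379,237). In the side view the tall spare is at (128,300) and the short one at (184,258). I'll enlarge both areas to confirm.

```bash
cat > h.py <<'E'
import numpy as np, cv2
from rig import sense,camera,env
def ray(c,uv,z):
    d=c["R"].T@np.array([(uv[0]-c["cx"])/c["fx"],(uv[1]-c["cy"])/c["fy"],1]); o=-c["R"].T@c["t"]
    return (o+d*(z-o[2])/d[2])
def proj(c,X):
    p=c["R"]@np.array(X)+c["t"]; return np.array([p[0]/p[2]*c["fx"]+c["cx"],p[1]/p[2]*c["fy"]+c["cy"]])
E
python3 - <<'E'
from h import *
t=camera("top");s=camera("side")
a=cv2.resize(t["frame"][120:270,130:275],None,fx=2.7,fy=2.7,interpolation=cv2.INTER_CUBIC)
b=cv2.resize(s["frame"][240:390,90:285],None,fx=2.0,fy=2.7,interpolation=cv2.INTER_CUBIC)
cv2.imwrite("pics/board.png",np.hstack([a,b]))
cv2.imwrite("pics/shelf.png",cv2.resize(t["frame"][115:285,305:480],None,fx=3.5,fy=3.5,interpolation=cv2.INTER_CUBIC))
for uv in((153,162),(224,148)):
    for h in(.106,.066):
        X=ray(t,uv,h); print(uv,h,X.round(3),proj(s,X).round(1))
E
```

```text
(153, 162) 0.106 [0.576 0.319 0.106] [127.9 286.2]
(153, 162) 0.066 [0.588 0.331 0.066] [124.7 299.5]
(224, 148) 0.106 [0.612 0.161 0.106] [187.6 238.1]
(224, 148) 0.066 [0.625 0.168 0.066] [184.7 250.1]
```

View pics/board.png

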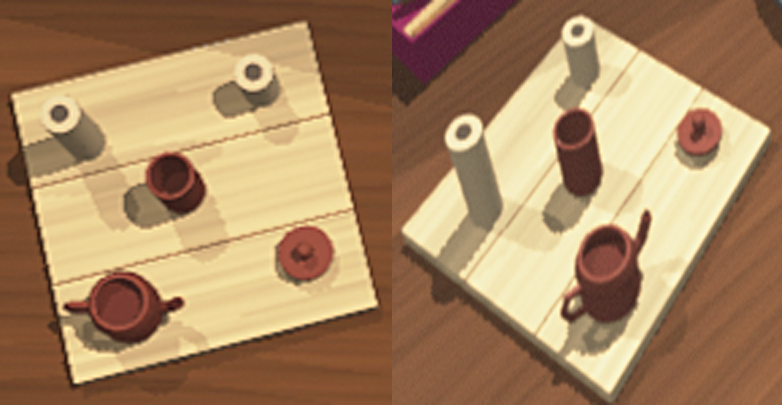

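View pics/shelf.png

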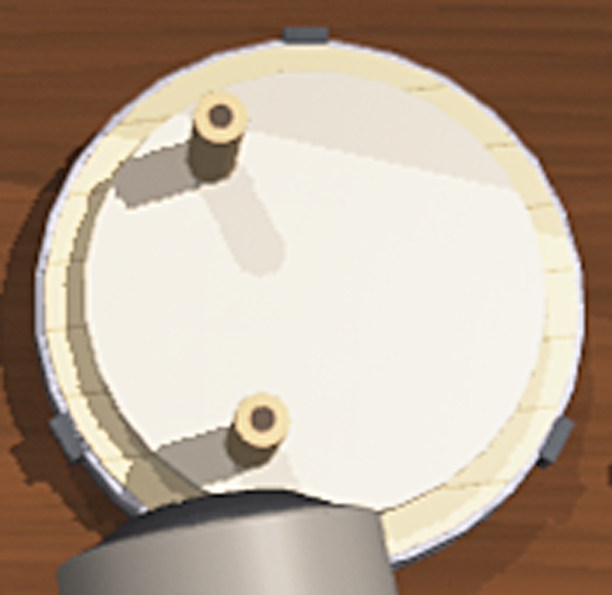

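Identified: the tall spare at top (153,162) fits prop_c. Its top at 106 mm projects to side (128,286), where the tall prop's top is seen. The one at (224,148) fits only at 66 mm, so it's the short prop. The blue and red ones are not meant. On the shelf, the props' tops are at about crop (218,117) and (262,418).

```bash
python3 - <<'E'
from h import *
from scipy.optimize import least_squares
t=camera("top");s=camera("side")
T=lambda x,y:((x+.5)/2.7-.5+130,(y+.5)/2.7-.5+120)
S=lambda x,y:((x-392+.5)/2-.5+90,(y+.5)/2.7-.5+240)
H=lambda x,y:((x+.5)/3.5-.5+305,(y+.5)/3.5-.5+115)
P={"propc":(T(60,115),S(464,133),.106),"cup":(T(171,173),S(574,128),.076),"pot":(T(122,301),S(607,248),.066),
"lidknob":(T(306,247),S(699,121),.016+.028),"handle":(T(72,305),S(568,302),.05),"spout":(T(178,303),S(645,217),.06),"short":(T(256,72),S(579,31),.066)}
for k,(a,b,z) in P.items(): print(k,z,ray(t,a,z)[:2].round(4),ray(s,b,z)[:2].round(4))
A=ray(t,H(218,116.5),.17);B=ray(t,H(262,418),.17)
A2=ray(s,(301,159),.17);B2=ray(s,(367.5,188.5),.17)
print("A",A,A2,"B",B,B2,np.linalg.norm(A-B))
m=(A+B)/2;d=(B-A)/np.linalg.norm(B-A);n=np.array([d[1],-d[0],0]);n*=np.sign(-n[1])
print("centre",m+55*n/1000,"cup",m-n*.055,"propC",m+n*.165)
# check: shelf white mask circle at z=.08
f=t["frame"]
c=m+.055*n;c[2]=.08
for off in((.15,0),(0,.15),(0,-.15),(-.15,0)): print(((proj(t,c+np.r_[off,0])-[305,115])*3.5).round(0),end=" ")
E
```

```text
propc 0.106 [0.5755 0.3216] [0.5726 0.3255]
cup 0.076 [0.5351 0.2332] [0.5296 0.2376]
pot 0.066 [0.4262 0.2705] [0.4233 0.2728]
lidknob 0.044 [0.48   0.1209] [0.4718 0.1285]
handle 0.05 [0.4249 0.3168] [0.4227 0.3188]
spout 0.06 [0.4264 0.2247] [0.4244 0.2299]
short 0.066 [0.6287 0.1672] [0.6241 0.1723]
A [ 0.59612373 -0.15758586  0.17      ] [ 0.59249814 -0.15693748  0.17      ] B [ 0.40828818 -0.18482789  0.17      ] [ 0.40525943 -0.18093204  0.17      ] 0.18980073921117893
centre [ 0.51010009 -0.22563741  0.17      ] cup [ 0.49431182 -0.11677634  0.17      ] propC [ 0.52588835 -0.33449847  0.17      ]
[311.  67.] [ 81. 284.] [543. 292.] [313. 518.]
```

Estimates, averaging both views: pot (.425,.2715) with its spout axis along y, cup (.532,.2355), prop C (.574,.3235), lid (.476,.125), shelf middle (.507,-.223). Closing along x suits everything. Going above the pot.

>>> {"api": "carry_out", "payload": {"plan": "0.12 0.16 0.02 0 0 0.1 1;0.12 0.16 0.02 0 0 0.1 1;0.12 0.16 0.02 0 0 0.1 1;0.12 0.16 0.02 0 0 0.1 1;0.12 0.16 0.02 0 0 0.1 1", "grip_force": 25}}

```text
t: 0.8
eef_pos: [0.32, -0.296, 0.2785]
tcp_rot: [2.69, 1.622, 0.0]
ft_force: [0.7, 0.7, 0.6]
grip_width: 0.0849
grasp_force: 0.0
```

>>> {"api": "carry_out", "payload": {"plan": "0.12 0.16 0 0 0 0.1 1;0.12 0.16 0 0 0 0.1 1;0.12 0.16 0 0 0 0.1 1;0.12 0.16 0 0 0 0.029 1;0.12 0.16 0 0 0 0 1"}}

```text
t: 1.3
eef_pos: [0.4702, -0.0958, 0.2784]
tcp_rot: [2.217, 2.225, 0.0]
ft_force: [0.0, -0.9, -0.4]
grip_width: 0.0856
grasp_force: 0.0
```

>>> {"api": "carry_out", "payload": {"plan": "0 0.147 0 0 0 0 1;0 0.147 0 0 0 0 1;0 0.147 0 0 0 0 1;0 0.147 0 0 0 0 1;0 0.147 0 0 0 0 1"}}

```text
t: 1.8
eef_pos: [0.4691, 0.0876, 0.2783]
tcp_rot: [2.218, 2.224, 0.0]
ft_force: [0.5, 0.4, 0.5]
grip_width: 0.0853
grasp_force: 0.0
```

>>> {"api": "carry_out", "payload": {"plan": "-0.044 0.18 0 0 0 0 1;-0.044 0.18 0 0 0 0 1;-0.044 0.18 -0.1 0 0 0 1;-0.044 0.18 -0.1 0 0 0 1;0 0.016 -0.2 0 0 0 1"}}

```text
t: 2.3
eef_pos: [0.4268, 0.2705, 0.1826]
tcp_rot: [2.212, 2.228, 0.013]
ft_force: [1.9, 0.0, -1.0]
grip_width: 0.0857
grasp_force: 0.0
```

```bash
python3 - <<'E'
from h import *
p=sense()["eef_pos"];print(p)
t=camera("top");s=camera("side")
a=t["frame"][110:280,120:290];b=s["frame"][200:400,90:290]
cv2.imwrite("pics/above.png",np.hstack([cv2.resize(a,(400,400),interpolation=2),cv2.resize(b,(400,400),interpolation=2)]))
np.save("top1.npy",t["frame"]);np.save("side1.npy",s["frame"])
f=t["frame"][115:300,305:480];g=s["frame"][140:290,250:420]
cv2.imwrite("pics/shelf1.png",np.hstack([cv2.resize(f,(400,423),interpolation=2),cv2.resize(g,(400,423),interpolation=2)]))
E
```

```text
[0.42683684 0.27046149 0.18264473]
```

View pics/above.png

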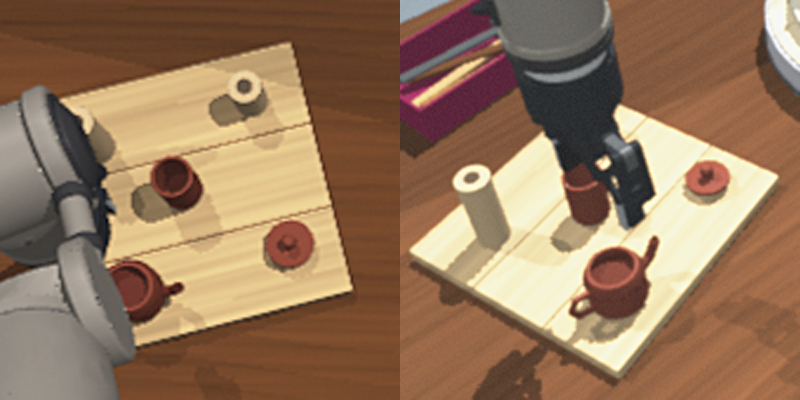

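View pics/shelf1.png

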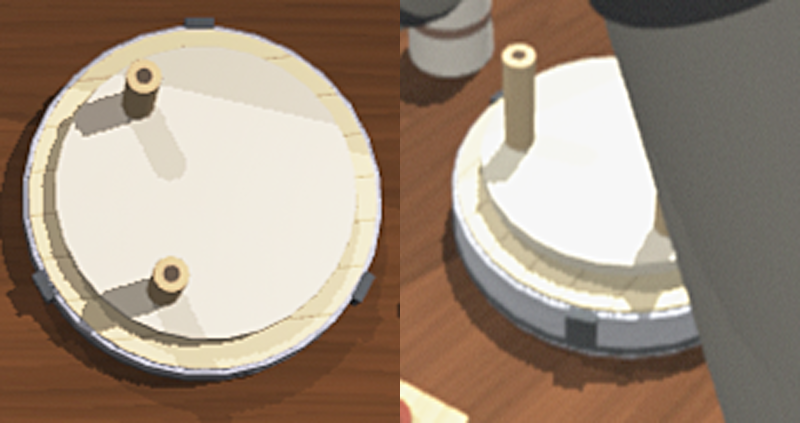

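From above, the fingers straddle the pot's sides (top crop pot ~(138,285), side crop ~(613,280)). The shelf is now clear in the top view, with slab edges in the crop at 55..357 across and 45..340 down. I'll descend and grip.

>>> {"api": "carry_out", "payload": {"plan": "0 0 -0.1 0 0 0 1;0 0 -0.12 0 0 0 1;0 0 -0.12 0 0 0 1;0 0 -0.1 0 0 0 1;0 0 -0.05 0 0 0 1"}}

```text
t: 2.9
eef_pos: [0.427, 0.2645, 0.0583]
tcp_rot: [-2.22, -2.222, 0.002]
ft_force: [-0.3, -0.6, -0.8]
grip_width: 0.0854
grasp_force: 0.0
```

```bash
python3 - <<'E'
from h import *
s=sense();print(s["eef_pos"],s["tcp_rot"],s["ft_force"])
t=camera("top")
c=ray(t,(305+206/2.286-.3,115+192.5/2.286-.3),.08);print(c)
for n,x,y in(("A",144,76),("B",171,273.5)): print(n,ray(t,(305+x/2.286-.3,115+y/2.286-.3),.17))
f=np.load("top1.npy");hsv=cv2.cvtColor(f,cv2.COLOR_BGR2HSV)
m=((hsv[...,1]<25)&(hsv[...,2]>185)).astype(np.uint8);m[:,:305]=0;m[:,480:]=0;m[:115]=0;m[285:]=0
cs,_=cv2.findContours(m,0,2);k=cv2.convexHull(max(cs,key=cv2.contourArea));w=np.array([ray(t,p[0],.08)[:2] for p in k],np.float32)
print(cv2.minEnclosingCircle(w),cv2.fitEllipse(w))
E
```

```text
[0.42702395 0.26449635 0.05826483] [-2.22023954e+00 -2.22236083e+00  1.74152338e-03] [-0.26554553 -0.56495748 -0.78172325]
[ 0.50635519 -0.22716623  0.08      ]
A [ 0.59611265 -0.15922789  0.17      ]
B [ 0.40771352 -0.18483513  0.17      ]
((0.5092722177505493, -0.2272142469882965), 0.14847666025161743) ((0.49658337235450745, -0.2280954271554947), (0.25992244482040405, 0.3007473647594452), 1.5712515115737915)
```

>>> {"api": "carry_out", "payload": {"plan": "-0.004 0.014 0 0 0 0 1;-0.004 0.014 0 0 0 0 1;0 0 -0.02 0 0 0 1;0 0 -0.02 0 0 0 1;0 0 0 0 0 0 1"}}

```text
t: 3.45
eef_pos: [0.4241, 0.2724, 0.0481]
tcp_rot: [-2.218, -2.224, 0.001]
ft_force: [-0.2, 0.3, -0.6]
grip_width: 0.0854
grasp_force: 0.0
```

```bash
python3 - <<'E'
from h import *
s=camera("side");t=camera("top");print(sense()["eef_pos"])
cv2.imwrite("pics/grip0.png",np.hstack([cv2.resize(s["frame"][250:370,140:260],(480,480),interpolation=2)]))
E
```

```text
[0.42430463 0.27247017 0.04830693]
```

View pics/grip0.png

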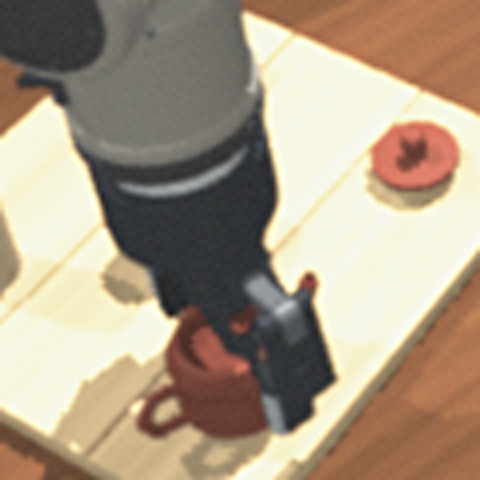

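The near finger stands beside the body at crop (290,370), between the handle (165,415) and the spout (305,285). I'll close now. The gripper force is modest.

>>> {"api": "carry_out", "payload": {"plan": "0 0 0 0 0 0 0.6;0 0 0 0 0 0 0.5;0 0 0 0 0 0 0.4;0 0 0 0 0 0 0.4;0 0 0 0 0 0 0.4", "grip_force": 25}}

```text
t: 4.05
eef_pos: [0.4244, 0.2725, 0.0488]
tcp_rot: [2.219, 2.224, 0.001]
ft_force: [-1.3, -1.6, 5.7]
grip_width: 0.0581
grasp_force: 26.5
```

>>> {"api": "carry_out", "payload": {"plan": "0 0 0 0 0 0 0.4;0 0 0 0 0 0 0.4;0 0 0.04 0 0 0 0.4;0 0 0.1 0 0 0 0.4;0 0 0.14 0 0 0 0.4"}}

```text
t: 4.55
eef_pos: [0.4233, 0.272, 0.1181]
tcp_rot: [-2.218, -2.223, 0.006]
ft_force: [1.5, 0.8, -1.2]
grip_width: 0.0577
grasp_force: 27.5
```

>>> {"api": "carry_out", "payload": {"plan": "0 0 0.18 0 0 0 0.4;0 0 0.18 0 0 0 0.4;0.027 -0.1 0.16 0 0 0 0.4;0.027 -0.16 0 0 0 0 0.4;0.027 -0.16 0 0 0 0 0.4"}}

```text
t: 5.05
eef_pos: [0.445, 0.1668, 0.2502]
tcp_rot: [2.215, 2.225, 0.005]
ft_force: [0.2, -0.8, -1.6]
grip_width: 0.0579
grasp_force: 27.5
```

>>> {"api": "carry_out", "payload": {"plan": "0.027 -0.16 0 0 0 0 0.4;0.027 -0.16 0 0 0 0 0.4;0.027 -0.16 0 0 0 0 0.4;0.027 -0.16 0 0 0 0 0.4;0.027 -0.16 0 0 0 0 0.4"}}

```text
t: 5.55
eef_pos: [0.4782, -0.0341, 0.2488]
tcp_rot: [2.219, 2.224, 0.0]
ft_force: [0.4, 0.4, -1.3]
grip_width: 0.0574
grasp_force: 27.5
```

>>> {"api": "carry_out", "payload": {"plan": "0.027 -0.16 0 0 0 0 0.4;0.027 -0.16 0 0 0 0 0.4;0.027 -0.16 0 0 0 0 0.4;0.027 -0.16 0 0 0 0 0.4;0 0 0 0 0 0 0.4"}}

```text
t: 6.05
eef_pos: [0.5056, -0.197, 0.2482]
tcp_rot: [2.223, 2.218, -0.002]
ft_force: [-0.1, 1.0, -1.3]
grip_width: 0.0577
grasp_force: 27.5
```

>>> {"api": "carry_out", "payload": {"plan": "0.006 -0.056 0 0 0 0 0.4;0 -0.056 0 0 0 0 0.4;0 0 -0.16 0 0 0 0.4;0 0 -0.16 0 0 0 0.4;0 0 -0.16 0 0 0 0.4"}}

```text
t: 6.55
eef_pos: [0.507, -0.2205, 0.1276]
tcp_rot: [2.217, 2.224, 0.0]
ft_force: [0.2, -0.3, -1.7]
grip_width: 0.0578
grasp_force: 27.5
```

```bash
python3 - <<'E'
from h import *
s=camera("side");t=camera("top");print(sense()["eef_pos"])
cv2.imwrite("pics/place0.png",np.hstack([cv2.resize(t["frame"][115:285,305:475],(400,400),interpolation=2),cv2.resize(s["frame"][130:300,240:410],(400,400),interpolation=2)]))
E
```

```text
[ 0.50400937 -0.2185973   0.12375149]
```

View pics/place0.png

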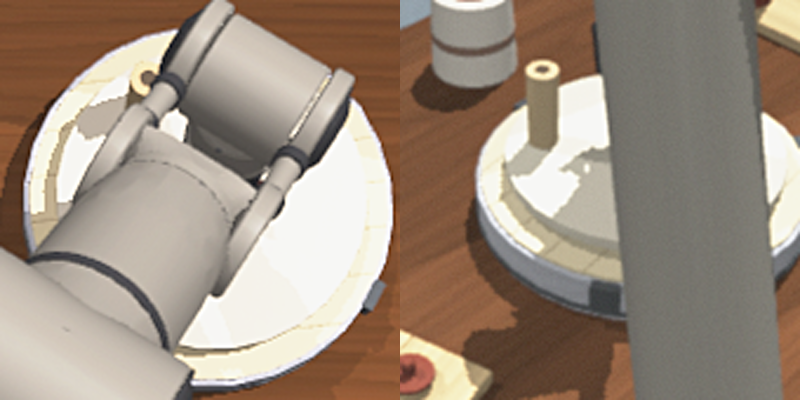

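The arm hides the pot in both views, so I'll place it by the numbers.

>>> {"api": "carry_out", "payload": {"plan": "0.012 -0.026 0 0 0 0 0.4;0 0 0 0 0 0 0.4;0 0 -0.02 0 0 0 0.4;0 0 -0.014 0 0 0 0.4;0 0 0 0 0 0 0.4"}}

```text
t: 7.15
eef_pos: [0.5098, -0.2269, 0.12]
tcp_rot: [2.218, 2.224, 0.0]
ft_force: [-1.6, 0.2, -0.8]
grip_width: 0.0577
grasp_force: 28.2
```

>>> {"api": "carry_out", "payload": {"plan": "0 0 -0.004 0 0 0 0.4;0 0 0 0 0 0 0.4;0 0 0 0 0 0 0.4;0 0 0 0 0 0 0.4;0 0 0 0 0 0 0.4"}}

```text
t: 7.65
eef_pos: [0.5099, -0.227, 0.1189]
tcp_rot: [2.219, 2.224, 0.0]
ft_force: [-0.8, 0.5, -1.2]
grip_width: 0.0578
grasp_force: 28.2
```

>>> {"api": "carry_out", "payload": {"plan": "-0.012 0.008 0 0 0 0 0.4;0 0 -0.01 0 0 0 0.4;0 0 -0.01 0 0 0 0.4;0 0 -0.004 0 0 0 0.4;0 0 0 0 0 0 0.4"}}

```text
t: 8.15
eef_pos: [0.5069, -0.225, 0.1128]
tcp_rot: [2.219, 2.224, 0.0]
ft_force: [0.1, 0.2, -1.3]
grip_width: 0.0578
grasp_force: 28.2
```

>>> {"api": "carry_out", "payload": {"plan": "0 0 -0.002 0 0 0 0.4;0 0 0 0 0 0 0.4;0 0 -0.002 0 0 0 0.4;0 0 0 0 0 0 0.4;0 0 0 0 0 0 0.4"}}

```text
t: 8.65
eef_pos: [0.5069, -0.225, 0.1127]
tcp_rot: [2.218, 2.224, 0.0]
ft_force: [-3.0, 1.8, 9.5]
grip_width: 0.0578
grasp_force: 28.9
```

Contact. Now I'll release and rise straight up.

>>> {"api": "carry_out", "payload": {"plan": "0 0 0.002 0 0 0 0.5;0 0 0 0 0 0 0.75;0 0 0 0 0 0 1;0 0 0 0 0 0 1;0 0 0 0 0 0 1"}}

```text
t: 9.15
eef_pos: [0.5069, -0.225, 0.1122]
tcp_rot: [-2.219, -2.224, -0.0]
ft_force: [-0.2, -0.0, -0.4]
grip_width: 0.0854
grasp_force: 0.0
```

>>> {"api": "carry_out", "payload": {"plan": "0 0 0 0 0 0 1;0 0 0.04 0 0 0 1;0 0 0.1 0 0 0 1;0 0 0.16 0 0 0 1;0 0 0.18 0 0 0 1"}}

```text
t: 9.65
eef_pos: [0.5063, -0.2246, 0.2335]
tcp_rot: [-2.217, -2.223, 0.001]
ft_force: [0.4, 0.0, -0.4]
grip_width: 0.0853
grasp_force: 0.0
```

>>> {"api": "carry_out", "payload": {"plan": "-0.01 0.12 0.05 0 0 0 1;-0.01 0.16 0 0 0 0 1;-0.01 0.16 0 0 0 0 1;-0.01 0.16 0 0 0 0 1;-0.01 0.16 0 0 0 0 1"}}

```text
t: 10.15
eef_pos: [0.4941, -0.0335, 0.2458]
tcp_rot: [2.218, 2.223, 0.001]
ft_force: [0.6, -0.3, 0.4]
grip_width: 0.0856
grasp_force: 0.0
```

>>> {"api": "carry_out", "payload": {"plan": "-0.01 0.16 0 0 0 0 1;-0.01 0.16 0 0 0 0 1;-0.01 0.16 0 0 0 0 1;-0.01 0.16 0 0 0 0 1;0 0 0 0 0 0 1"}}

```text
t: 10.65
eef_pos: [0.4837, 0.129, 0.2457]
tcp_rot: [-2.213, -2.229, -0.003]
ft_force: [0.0, -0.1, 0.3]
grip_width: 0.0851
grasp_force: 0.0
```

```bash
python3 - <<'E'
from h import *
s=camera("side");t=camera("top");print(sense()["eef_pos"])
cv2.imwrite("pics/p1.png",np.hstack([cv2.resize(t["frame"][115:285,305:475],(400,400),interpolation=2),cv2.resize(s["frame"][130:300,240:410],(400,400),interpolation=2)]))
E
```

```text
[0.48426749 0.12554676 0.24543653]
```

View pics/p1.png

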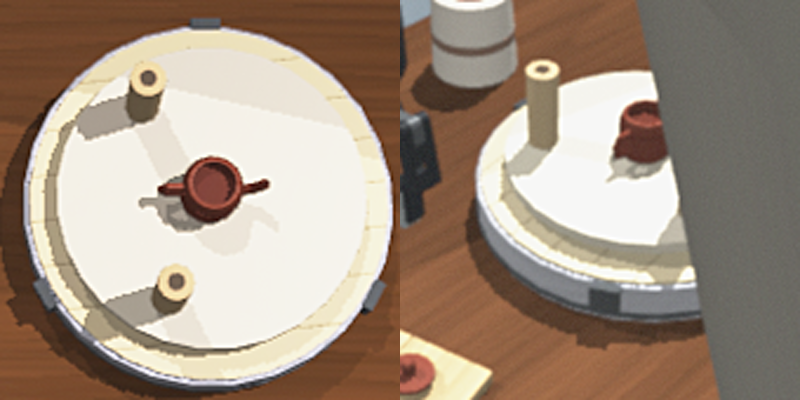

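The pot stands upright in the middle (mouth at top crop (214,180)) and the props are unmoved. Next I'll measure the lid more closely, and the pot's mouth.

```bash
python3 - <<'E'
from h import *
t=camera("top");s=camera("side")
def red(f,box):
    h=cv2.cvtColor(f,cv2.COLOR_BGR2HSV);m=(((h[...,0]<8)|(h[...,0]>172))&(h[...,1]>100)&(h[...,2]>40)).astype(np.uint8)
    k=np.zeros_like(m);k[box[1]:box[3],box[0]:box[2]]=1;m*=k
    c=max(cv2.findContours(m,0,2)[0],key=cv2.contourArea);return cv2.fitEllipse(cv2.convexHull(c))
for c,f,b in((t,cv2.imread("pics/top0.png"),(228,198,258,228)),(s,cv2.imread("pics/side0.png"),(228,272,262,305))):
    e=red(f,b);print(e,ray(c,e[0],.027)[:2])
print("pot mouth top",ray(t,(305+214/2.353-.3,115+180.5/2.353-.3),.13))
print("pot mouth side",proj(s,(.507,-.225,.13)))
print(proj(t,(.507,-.225,.13)), 305+214/2.353-.3,115+180.5/2.353-.3)
E
```

```text
((242.63719177246094, 213.2456817626953), (19.29296875, 19.457765579223633), 25.821107864379883) [0.47866815 0.12401277]
((243.17764282226562, 288.62591552734375), (16.134693145751953, 20.851329803466797), 79.18191528320312) [0.47570507 0.12772782]
pot mouth top [ 0.51111599 -0.22349551  0.13      ]
pot mouth side [345.84430953 176.14504893]
[396.34215396 193.24907971] 395.64772630684234 191.4105822354441
```

```bash
python3 - <<'E'
from h import *
t=camera("top");s=camera("side")
def red(f,box):
    h=cv2.cvtColor(f,cv2.COLOR_BGR2HSV);m=(((h[...,0]<10)|(h[...,0]>172))&(h[...,1]>100)).astype(np.uint8)
    k=np.zeros_like(m);k[box[1]:box[3],box[0]:box[2]]=1;m*=k
    m=cv2.resize(m,None,fx=4,fy=4,interpolation=0);m=cv2.morphologyEx(m,2,cv2.getStructuringElement(2,(45,45)))
    c=max(cv2.findContours(m,0,2)[0],key=cv2.contourArea);e=cv2.fitEllipse(c);return (np.array(e[0])-1.5)/4,np.array(e[1])/4
for f,b,z in((cv2.imread("pics/top0.png"),(150,215,202,250),.016),(t["frame"],(370,175,425,215),.08)):
    e=red(f,b);print(e,ray(t,e[0],z+.035)[:2])
E
```

```text
(array([175.91571045, 233.31608582]), array([24.22499847, 27.0038166 ])) [0.4239487  0.27158824]
(array([394.37878418, 194.95536804]), array([24.73595428, 27.18233871])) [ 0.50682896 -0.22234719]
```

>>> {"api": "carry_out", "payload": {"plan": "-0.02 0.004 -0.16 0 0 0 0.6;-0.008 0 -0.16 0 0 0 0.5;0 0 -0.16 0 0 0 0.5;0 0 -0.1 0 0 0 0.5;0 0 0 0 0 0 0.5"}}

```text
t: 11.45
eef_pos: [0.4754, 0.1247, 0.097]
tcp_rot: [-2.218, -2.219, 0.009]
ft_force: [0.4, 0.8, -0.0]
grip_width: 0.0426
grasp_force: 0.0
```

Comparing in the top view alone, the pot sits about 4 mm off the shelf's middle in +y (pot y -.223 against middle -.2275). I'll regrip and shift it before putting the lid on.

>>> {"api": "carry_out", "payload": {"plan": "0 0 0.18 0 0 0 1;0 0 0.18 0 0 0 1;0.015 -0.15 0.18 0 0 0 1;0.015 -0.17 0.05 0 0 0 1;0.015 -0.17 0 0 0 0 1"}}

```text
t: 11.95
eef_pos: [0.4896, 0.0072, 0.2456]
tcp_rot: [2.213, 2.22, 0.008]
ft_force: [1.0, 0.2, 0.4]
grip_width: 0.0857
grasp_force: 0.0
```

>>> {"api": "carry_out", "payload": {"plan": "0.015 -0.17 0 0 0 0 1;0.015 -0.17 0 0 0 0 1;0.015 -0.17 0 0 0 0 1;0.015 -0.17 0 0 0 0 1;0.015 -0.17 0 0 0 0 1"}}

```text
t: 12.45
eef_pos: [0.5067, -0.2061, 0.243]
tcp_rot: [2.218, 2.221, 0.001]
ft_force: [0.5, -0.6, -0.1]
grip_width: 0.0856
grasp_force: 0.0
```

>>> {"api": "carry_out", "payload": {"plan": "0 -0.06 0 0 0 0 1;0 0 0 0 0 0 1;0 0 0 0 0 0 1;0 0 0 0 0 0 1;0 0 0 0 0 0 1"}}

```text
t: 12.95
eef_pos: [0.507, -0.2171, 0.2412]
tcp_rot: [2.217, 2.226, 0.001]
ft_force: [0.9, -0.6, -0.0]
grip_width: 0.0855
grasp_force: 0.0
```

>>> {"api": "carry_out", "payload": {"plan": "0 -0.032 0 0 0 0 1;0 0 -0.14 0 0 0 1;0 0 -0.15 0 0 0 1;0 0 -0.13 0 0 0 1;0 0 -0.09 0 0 0 1"}}

```text
t: 13.45
eef_pos: [0.5061, -0.2259, 0.111]
tcp_rot: [-2.216, -2.223, 0.001]
ft_force: [0.6, -0.6, -0.3]
grip_width: 0.0858
grasp_force: 0.0
```

>>> {"api": "carry_out", "payload": {"plan": "0 0 0 0 0 0 0.8;0 0 0 0 0 0 0.6;0 0 0 0 0 0 0.4;0 0 0 0 0 0 0.4;0 0 0 0 0 0 0.4"}}

```text
t: 13.95
eef_pos: [0.5072, -0.2266, 0.1141]
tcp_rot: [2.217, 2.223, 0.001]
ft_force: [-0.0, -0.1, -1.5]
grip_width: 0.0576
grasp_force: 27.0
```

>>> {"api": "carry_out", "payload": {"plan": "0 0 0 0 0 0 0.4;0 0 0.016 0 0 0 0.4;0 0 0.004 0 0 0 0.4;0 0 0 0 0 0 0.4;0 0 0 0 0 0 0.4"}}

```text
t: 14.45
eef_pos: [0.5068, -0.2264, 0.1181]
tcp_rot: [-2.219, -2.224, -0.0]
ft_force: [-0.4, -0.1, -0.2]
grip_width: 0.058
grasp_force: 27.2
```

>>> {"api": "carry_out", "payload": {"plan": "0.004 -0.018 0 0 0 0 0.4;0 0 0 0 0 0 0.4;0 0 -0.012 0 0 0 0.4;0 0 -0.006 0 0 0 0.4;0 0 0 0 0 0 0.4"}}

```text
t: 14.95
eef_pos: [0.5078, -0.231, 0.1141]
tcp_rot: [2.218, 2.224, -0.0]
ft_force: [-2.6, -0.1, 4.2]
grip_width: 0.0576
grasp_force: 27.5
```

>>> {"api": "carry_out", "payload": {"plan": "0 0 0.002 0 0 0 0.5;0 0 0 0 0 0 0.75;0 0 0 0 0 0 1;0 0 0 0 0 0 1;0 0 0 0 0 0 1"}}

```text
t: 15.45
eef_pos: [0.5079, -0.2309, 0.1142]
tcp_rot: [2.219, 2.224, 0.0]
ft_force: [-0.0, 0.3, 0.5]
grip_width: 0.0852
grasp_force: 0.0
```

>>> {"api": "carry_out", "payload": {"plan": "0 0 0 0 0 0 1;0 0 0.04 0 0 0 1;0 0 0.1 0 0 0 1;0 0 0.18 0 0 0 1;0 0 0.18 0 0 0 1"}}

```text
t: 15.95
eef_pos: [0.5075, -0.2307, 0.2409]
tcp_rot: [-2.218, -2.224, 0.0]
ft_force: [1.4, 0.7, -0.3]
grip_width: 0.0851
grasp_force: 0.0
```

>>> {"api": "carry_out", "payload": {"plan": "-0.014 0.12 0.03 0 0 0 0.7;-0.014 0.16 0 0 0 0 0.5;-0.014 0.16 0 0 0 0 0.5;-0.014 0.16 0 0 0 0 0.5;-0.014 0.16 0 0 0 0 0.5"}}

```text
t: 16.45
eef_pos: [0.49, -0.0395, 0.2476]
tcp_rot: [2.218, 2.223, 0.001]
ft_force: [0.2, 0.1, 0.3]
grip_width: 0.0427
grasp_force: 0.0
```

>>> {"api": "carry_out", "payload": {"plan": "-0.014 0.16 0 0 0 0 0.5;-0.014 0.16 0 0 0 0 0.5;-0.014 0.16 0 0 0 0 0.5;-0.014 0.16 0 0 0 0 0.5;0 0.02 0 0 0 0 0.5"}}

```text
t: 16.95
eef_pos: [0.4756, 0.1276, 0.2476]
tcp_rot: [-2.214, -2.229, -0.002]
ft_force: [0.6, -0.1, 0.2]
grip_width: 0.0428
grasp_force: 0.0
```

>>> {"api": "carry_out", "payload": {"plan": "0 0 -0.12 0 0 0 0.4;0 0 -0.16 0 0 0 0.4;0 0 -0.16 0 0 0 0.4;0 0 -0.16 0 0 0 0.4;0 0 0 0 0 0 0.4"}}

```text
t: 17.45
eef_pos: [0.4734, 0.1231, 0.0931]
tcp_rot: [-2.215, -2.22, 0.011]
ft_force: [0.1, -0.2, -0.4]
grip_width: 0.0346
grasp_force: 0.0
```

```bash
python3 - <<'E'
from h import *
s=camera("side");t=camera("top");print(sense()["eef_pos"])
def red(f,box):
    h=cv2.cvtColor(f,cv2.COLOR_BGR2HSV);m=(((h[...,0]<10)|(h[...,0]>172))&(h[...,1]>100)).astype(np.uint8)
    k=np.zeros_like(m);k[box[1]:box[3],box[0]:box[2]]=1;m*=k
    m=cv2.resize(m,None,fx=4,fy=4,interpolation=0);m=cv2.morphologyEx(m,2,cv2.getStructuringElement(2,(45,45)))
    c=max(cv2.findContours(m,0,2)[0],key=cv2.contourArea);e=cv2.fitEllipse(c);return (np.array(e[0])-1.5)/4,np.array(e[1])/4
e=red(t["frame"],(370,175,425,215));print(e,ray(t,e[0],.115)[:2])
f=t["frame"]
def hole(u,v):
    g=cv2.cvtColor(f,cv2.COLOR_BGR2GRAY)[v-5:v+6,u-5:u+6].astype(float);w=np.clip(150-g,0,None)
    yy,xx=np.mgrid[v-5:v+6,u-5:u+6];return (w*xx).sum()/w.sum(),(w*yy).sum()/w.sum()
for u,v in((368,148),(380,235)): h=hole(u,v);print(h,ray(t,h,.167)[:2])
E
```

```text
[0.47681641 0.12367905 0.09752748]
(array([396.31332397, 194.57617188]), array([24.91309547, 27.20253944])) [ 0.50776361 -0.22662942]
(np.float64(367.5013912075682), np.float64(147.5525876460768)) [ 0.59798139 -0.15900902]
(np.float64(379.504), np.float64(234.192)) [ 0.40857869 -0.18509336]
```

>>> {"api": "carry_out", "payload": {"plan": "0 0 -0.08 0 0 0 0.4;0 0 -0.06 0 0 0 0.4;0 0 -0.03 0 0 0 0.4;0 0 0 0 0 0 0.4;0 0 0 0 0 0 0.4", "grip_force": 20}}

```text
t: 18.05
eef_pos: [0.4774, 0.1241, 0.0557]
tcp_rot: [2.218, 2.223, 0.003]
ft_force: [-0.5, -0.6, -0.2]
grip_width: 0.034
grasp_force: 0.0
```

```bash
python3 - <<'E'
from h import *
s=camera("side");print(sense()["eef_pos"])
cv2.imwrite("pics/lid0.png",cv2.resize(s["frame"][240:320,200:300],(600,480),interpolation=2))
E
```

```text
[0.47731738 0.1241152  0.05557521]
```

View pics/lid0.png

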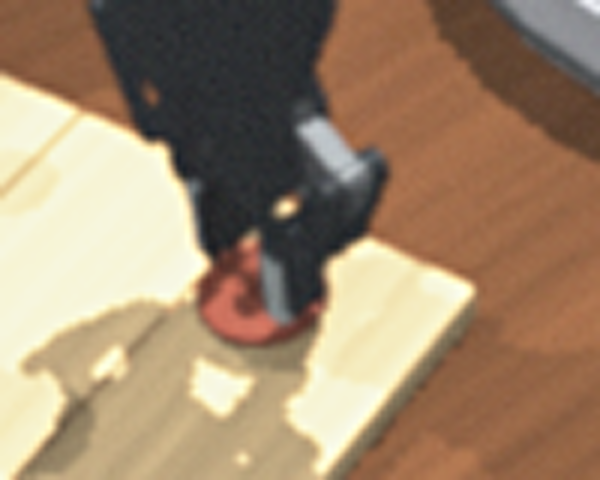

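The fingers straddle the knob at crop (245,300), above the disc. I'll lower 2 mm and close.

>>> {"api": "carry_out", "payload": {"plan": "0 0 -0.008 0 0 0 0.4;0 0 0 0 0 0 0.25;0 0 0 0 0 0 0.1;0 0 0 0 0 0 0.08;0 0 0 0 0 0 0.08", "grip_force": 20}}

```text
t: 18.6
eef_pos: [0.4765, 0.1241, 0.0524]
tcp_rot: [2.218, 2.224, 0.001]
ft_force: [-1.3, -0.3, 3.2]
grip_width: 0.0127
grasp_force: 19.8
```

>>> {"api": "carry_out", "payload": {"plan": "0 0 0 0 0 0 0.08;0 0 0 0 0 0 0.08;0 0 0.04 0 0 0 0.08;0 0 0.06 0 0 0 0.08;0 0 0.1 0 0 0 0.08"}}

```text
t: 19.1
eef_pos: [0.4753, 0.1239, 0.102]
tcp_rot: [-2.217, -2.223, 0.004]
ft_force: [0.1, 0.3, -0.0]
grip_width: 0.0124
grasp_force: 19.6
```

>>> {"api": "carry_out", "payload": {"plan": "0 0 0.18 0 0 0 0.08;0 0 0.18 0 0 0 0.08;0.012 -0.12 0.18 0 0 0 0.08;0.014 -0.15 0.05 0 0 0 0.08;0.014 -0.15 0 0 0 0 0.08"}}

```text
t: 19.6
eef_pos: [0.487, 0.0205, 0.2496]
tcp_rot: [2.213, 2.223, 0.006]
ft_force: [-0.0, -0.2, -0.3]
grip_width: 0.0125
grasp_force: 19.7
```

```bash
python3 - <<'E'
from h import *
s=camera("side");p=sense()["eef_pos"];print(p);u,v=proj(s,p-[0,0,.02]).astype(int);print(u,v)
cv2.imwrite("pics/lid1.png",cv2.resize(s["frame"][v-40:v+40,u-50:u+50],(600,480),interpolation=2))
E
```

```text
[0.48710276 0.01554065 0.2480739 ]
274 188
```

View pics/lid1.png

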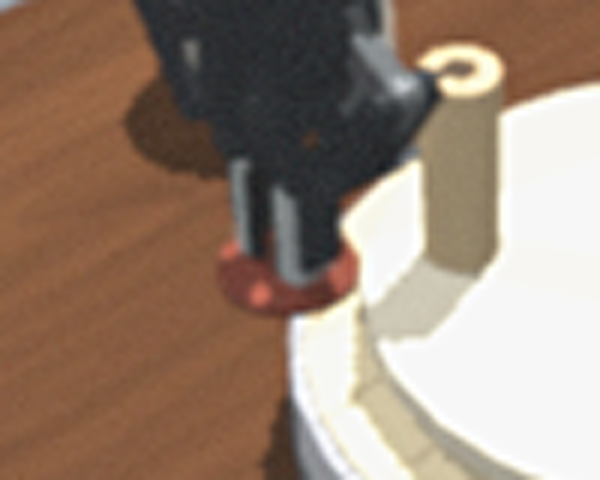

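The lid hangs level between the fingertips (disc at crop (288,275)). Carrying on to the pot.

>>> {"api": "carry_out", "payload": {"plan": "0.012 -0.13 0 0 0 0 0.08;0.012 -0.15 0 0 0 0 0.08;0.012 -0.15 0 0 0 0 0.08;0.012 -0.15 0 0 0 0 0.08;0.012 -0.15 0 0 0 0 0.08"}}

```text
t: 20.15
eef_pos: [0.5007, -0.1624, 0.2464]
tcp_rot: [-2.218, -2.224, 0.0]
ft_force: [0.9, 1.0, -0.8]
grip_width: 0.0126
grasp_force: 19.7
```

>>> {"api": "carry_out", "payload": {"plan": "0.012 -0.13 0 0 0 0 0.08;0.012 -0.1 0 0 0 0 0.08;0 0 -0.08 0 0 0 0.08;0 0 -0.1 0 0 0 0.08;0 0 0 0 0 0 0.08"}}

```text
t: 20.65
eef_pos: [0.5052, -0.2177, 0.1982]
tcp_rot: [-2.214, -2.219, 0.003]
ft_force: [-0.4, 0.4, -0.8]
grip_width: 0.0133
grasp_force: 19.7
```

>>> {"api": "carry_out", "payload": {"plan": "0 0 0 0 0 0 0.08;0 0 0 0 0 0 0.08;0 0 0 0 0 0 0.08;0 0 0 0 0 0 0.08;0 0 0 0 0 0 0.08"}}

```text
t: 21.15
eef_pos: [0.5073, -0.2186, 0.2018]
tcp_rot: [2.218, 2.224, 0.0]
ft_force: [0.1, -0.7, -1.1]
grip_width: 0.013
grasp_force: 19.7
```

>>> {"api": "carry_out", "payload": {"plan": "0.003 -0.044 0 0 0 0 0.08;0 0 -0.05 0 0 0 0.08;0 0 -0.05 0 0 0 0.08;0 0 -0.04 0 0 0 0.08;0 0 0 0 0 0 0.08"}}

```text
t: 21.65
eef_pos: [0.5068, -0.2289, 0.1638]
tcp_rot: [-2.216, -2.221, 0.001]
ft_force: [-0.0, 0.1, -0.5]
grip_width: 0.0124
grasp_force: 19.7
```

>>> {"api": "carry_out", "payload": {"plan": "0 0 0 0 0 0 0.08;0 0 -0.006 0 0 0 0.08;0 0 0 0 0 0 0.08;0 0 0 0 0 0 0.08;0 0 0 0 0 0 0.08"}}

```text
t: 22.15
eef_pos: [0.508, -0.2296, 0.165]
tcp_rot: [2.218, 2.224, 0.0]
ft_force: [0.1, -0.8, -0.1]
grip_width: 0.0128
grasp_force: 19.7
```

>>> {"api": "carry_out", "payload": {"plan": "0 0 -0.01 0 0 0 0.08;0 0 -0.01 0 0 0 0.08;0 0 -0.002 0 0 0 0.08;0 0 0 0 0 0 0.08;0 0 0 0 0 0 0.08"}}

```text
t: 22.65
eef_pos: [0.5079, -0.2296, 0.1592]
tcp_rot: [2.219, 2.224, 0.0]
ft_force: [0.4, 0.7, -1.4]
grip_width: 0.013
grasp_force: 19.7
```

>>> {"api": "carry_out", "payload": {"plan": "0 0 -0.002 0 0 0 0.08;0 0 0 0 0 0 0.08;0 0 0 0 0 0 0.08;0 0 0 0 0 0 0.08;0 0 0 0 0 0 0.08"}}

```text
t: 23.15
eef_pos: [0.5079, -0.2296, 0.1588]
tcp_rot: [2.219, 2.224, 0.0]
ft_force: [-0.5, 0.1, -0.6]
grip_width: 0.0126
grasp_force: 19.7
```

>>> {"api": "carry_out", "payload": {"plan": "0 0 -0.002 0 0 0 0.08;0 0 0 0 0 0 0.08;0 0 -0.002 0 0 0 0.08;0 0 0 0 0 0 0.08;0 0 0 0 0 0 0.08"}}

```text
t: 23.65
eef_pos: [0.508, -0.2296, 0.1581]
tcp_rot: [2.218, 2.224, 0.0]
ft_force: [-0.5, 1.2, 4.9]
grip_width: 0.0131
grasp_force: 20.1
```

>>> {"api": "carry_out", "payload": {"plan": "0 0 0.001 0 0 0 0.15;0 0 0 0 0 0 0.3;0 0 0 0 0 0 0.4;0 0 0 0 0 0 0.4;0 0 0 0 0 0 0.4"}}

```text
t: 24.15
eef_pos: [0.5078, -0.2296, 0.1577]
tcp_rot: [-2.218, -2.224, 0.0]
ft_force: [-1.2, 0.3, -0.0]
grip_width: 0.034
grasp_force: 0.0
```

>>> {"api": "carry_out", "payload": {"plan": "0 0 0.04 0 0 0 0.4;0 0 0.08 0 0 0 0.4;0 0 0.14 0 0 0 0.4;0 0.05 0.12 0 0 0 0.6;0.01 0.16 0 0 0 0 0.8"}}

```text
t: 24.65
eef_pos: [0.5122, -0.1799, 0.2581]
tcp_rot: [2.216, 2.213, 0.003]
ft_force: [1.3, 0.4, -0.5]
grip_width: 0.0622
grasp_force: 0.0
```

>>> {"api": "carry_out", "payload": {"plan": "0.01 0.17 0 0 0 0 0.85;0.01 0.17 0 0 0 0 0.85;0.01 0.17 0 0 0 0 0.85;0.01 0.17 0 0 0 0 0.85;0.01 0.17 0 0 0 0 0.85"}}

```text
t: 25.15
eef_pos: [0.5228, 0.0371, 0.254]
tcp_rot: [2.218, 2.223, 0.001]
ft_force: [-0.2, -0.3, 0.3]
grip_width: 0.0727
grasp_force: 0.0
```

>>> {"api": "carry_out", "payload": {"plan": "0.01 0.17 0 0 0 0 0.85;0.01 0.17 0 0 0 0 0.85;0.01 0.17 0 0 0 0 0.85;0.01 0.17 0 0 0 0 0.85;0.01 0.1 0 0 0 0 0.85"}}

```text
t: 25.65
eef_pos: [0.535, 0.2334, 0.2538]
tcp_rot: [2.216, 2.227, 0.002]
ft_force: [0.4, -0.2, -0.9]
grip_width: 0.0726
grasp_force: 0.0
```

```bash
python3 - <<'E'
from h import *
s=camera("side");t=camera("top");print(sense()["eef_pos"])
cv2.imwrite("pics/cup0.png",np.hstack([cv2.resize(t["frame"][135:255,335:455],(400,400),interpolation=2),cv2.resize(s["frame"][240:340,120:220],(400,400),interpolation=2)]))
E
```

```text
[0.53508825 0.23356237 0.25345786]
```

View pics/cup0.png

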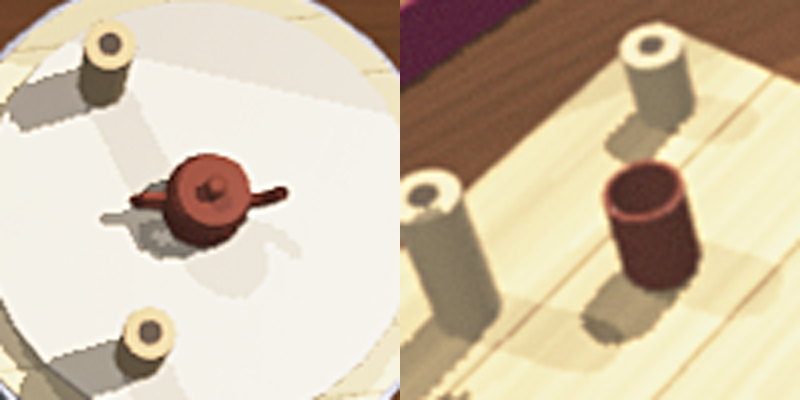

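The lid is seated evenly on the pot (knob at crop (213,188)) and the props are unmoved. The cup stands clear at side crop (652,225). Descending on it.

>>> {"api": "carry_out", "payload": {"plan": "-0.008 0.004 -0.1 0 0 0 0.85;0 0 -0.16 0 0 0 0.85;0 0 -0.16 0 0 0 0.85;0 0 -0.1 0 0 0 0.85;0 0 0 0 0 0 0.85"}}

```text
t: 26.25
eef_pos: [0.5314, 0.2298, 0.1199]
tcp_rot: [-2.217, -2.221, 0.01]
ft_force: [-1.0, 0.3, -0.7]
grip_width: 0.0722
grasp_force: 0.0
```

>>> {"api": "carry_out", "payload": {"plan": "0 0 0 0 0 0 0.85;0 0 0 0 0 0 0.85;0 0 0 0 0 0 0.85;0 0 0 0 0 0 0.85;0 0 0 0 0 0 0.85"}}

```text
t: 26.75
eef_pos: [0.5336, 0.2315, 0.1237]
tcp_rot: [2.218, 2.224, 0.002]
ft_force: [-0.5, 0.2, 1.0]
grip_width: 0.0726
grasp_force: 0.0
```

>>> {"api": "carry_out", "payload": {"plan": "-0.002 0.012 -0.08 0 0 0 0.85;0 0 -0.08 0 0 0 0.85;0 0 -0.08 0 0 0 0.85;0 0 -0.035 0 0 0 0.85;0 0 0 0 0 0 0.85"}}

```text
t: 27.25
eef_pos: [0.5322, 0.2342, 0.0533]
tcp_rot: [-2.218, -2.224, 0.003]
ft_force: [0.3, -0.6, 1.1]
grip_width: 0.0726
grasp_force: 0.0
```

>>> {"api": "carry_out", "payload": {"plan": "0 0 0 0 0 0 0.7;0 0 0 0 0 0 0.5;0 0 0 0 0 0 0.35;0 0 0 0 0 0 0.35;0 0 0 0 0 0 0.35"}}

```text
t: 27.75
eef_pos: [0.5336, 0.2346, 0.0555]
tcp_rot: [2.218, 2.223, 0.003]
ft_force: [-1.1, -1.1, 7.5]
grip_width: 0.0416
grasp_force: 20.6
```

>>> {"api": "carry_out", "payload": {"plan": "0 0 0 0 0 0 0.35;0 0 0 0 0 0 0.35;0 0 0.04 0 0 0 0.35;0 0 0.1 0 0 0 0.35;0 0 0.14 0 0 0 0.35"}}

```text
t: 28.25
eef_pos: [0.5316, 0.234, 0.1238]
tcp_rot: [-2.217, -2.223, 0.006]
ft_force: [0.2, 0.3, -0.2]
grip_width: 0.0414
grasp_force: 20.6
```

>>> {"api": "carry_out", "payload": {"plan": "0 0 0.17 0 0 0 0.35;0 0 0.17 0 0 0 0.35;-0.018 -0.12 0.17 0 0 0 0.35;-0.018 -0.16 0 0 0 0 0.35;-0.018 -0.16 0 0 0 0 0.35"}}

```text
t: 28.75
eef_pos: [0.5195, 0.1249, 0.252]
tcp_rot: [2.215, 2.224, 0.004]
ft_force: [1.5, 0.2, -0.8]
grip_width: 0.0417
grasp_force: 20.6
```

>>> {"api": "carry_out", "payload": {"plan": "-0.018 -0.16 0 0 0 0 0.35;-0.018 -0.16 0 0 0 0 0.35;-0.018 -0.16 0 0 0 0 0.35;-0.018 -0.16 0 0 0 0 0.35;-0.018 -0.16 0 0 0 0 0.35"}}

```text
t: 29.25
eef_pos: [0.4964, -0.0758, 0.2505]
tcp_rot: [2.218, 2.224, 0.0]
ft_force: [0.8, 0.4, -1.0]
grip_width: 0.042
grasp_force: 20.6
```

>>> {"api": "carry_out", "payload": {"plan": "-0.014 -0.16 0 0 0 0 0.35;0 0 0 0 0 0 0.35;0 0 0 0 0 0 0.35;0 0 0 0 0 0 0.35;0 0 0 0 0 0 0.35"}}

```text
t: 29.75
eef_pos: [0.4936, -0.1131, 0.2501]
tcp_rot: [-2.217, -2.226, -0.0]
ft_force: [-0.6, -0.6, -0.5]
grip_width: 0.0413
grasp_force: 20.6
```

>>> {"api": "carry_out", "payload": {"plan": "0.002 -0.028 0 0 0 0 0.35;0 0 -0.12 0 0 0 0.35;0 0 -0.14 0 0 0 0.35;0 0 -0.14 0 0 0 0.35;0 0 -0.08 0 0 0 0.35"}}

```text
t: 30.25
eef_pos: [0.4931, -0.1207, 0.1275]
tcp_rot: [-2.215, -2.223, 0.002]
ft_force: [0.5, -0.7, -1.2]
grip_width: 0.0418
grasp_force: 20.6
```

>>> {"api": "carry_out", "payload": {"plan": "0 0 0 0 0 0 0.35;0 0 0 0 0 0 0.35;0 0 0 0 0 0 0.35;0 0 0 0 0 0 0.35;0 0 0 0 0 0 0.35"}}

```text
t: 30.75
eef_pos: [0.4945, -0.1215, 0.131]
tcp_rot: [2.217, 2.223, 0.001]
ft_force: [-0.4, 0.1, -1.4]
grip_width: 0.041
grasp_force: 20.6
```

>>> {"api": "carry_out", "payload": {"plan": "-0.002 0.005 -0.02 0 0 0 0.35;0 0 -0.016 0 0 0 0.35;0 0 -0.008 0 0 0 0.35;0 0 0 0 0 0 0.35;0 0 0 0 0 0 0.35"}}

```text
t: 31.25
eef_pos: [0.4933, -0.12, 0.1194]
tcp_rot: [-2.218, -2.224, 0.0]
ft_force: [-3.4, 1.4, 7.7]
grip_width: 0.0414
grasp_force: 21.3
```

>>> {"api": "carry_out", "payload": {"plan": "0 0 -0.003 0 0 0 0.35;0 0 0 0 0 0 0.35;0 0 0 0 0 0 0.35;0 0 0 0 0 0 0.35;0 0 0 0 0 0 0.35"}}

```text
t: 31.75
eef_pos: [0.4933, -0.12, 0.1194]
tcp_rot: [2.218, 2.224, 0.0]
ft_force: [-4.1, 1.7, 13.9]
grip_width: 0.0415
grasp_force: 21.7
```

>>> {"api": "carry_out", "payload": {"plan": "0 0 0.003 0 0 0 0.4;0 0 0 0 0 0 0.6;0 0 0 0 0 0 0.8;0 0 0 0 0 0 0.8;0 0 0 0 0 0 0.8"}}

```text
t: 32.25
eef_pos: [0.4935, -0.1201, 0.1187]
tcp_rot: [-2.219, -2.224, 0.0]
ft_force: [0.4, 0.1, 0.4]
grip_width: 0.0683
grasp_force: 0.0
```

>>> {"api": "carry_out", "payload": {"plan": "0 0 0.04 0 0 0 0.8;0 0 0.12 0 0 0 0.8;0 0 0.18 0 0 0 0.8;0 0 0.18 0 0 0 0.8;0.02 0.12 0.06 0 0 0 0.8"}}

```text
t: 32.75
eef_pos: [0.5001, -0.0925, 0.2694]
tcp_rot: [2.216, 2.214, 0.005]
ft_force: [0.7, 0.1, -0.1]
grip_width: 0.0682
grasp_force: 0.0
```

>>> {"api": "carry_out", "payload": {"plan": "0.03 0.16 0 0 0 0 0.8;0.03 0.16 0 0 0 0 0.8;0.03 0.16 0 0 0 0 0.8;0.03 0.16 0 0 0 0 0.8;0.03 0.16 0 0 0 0 0.8"}}

```text
t: 33.25
eef_pos: [0.5361, 0.1116, 0.2648]
tcp_rot: [2.218, 2.224, 0.001]
ft_force: [0.5, 0.1, 0.1]
grip_width: 0.0682
grasp_force: 0.0
```

>>> {"api": "carry_out", "payload": {"plan": "0.03 0.16 0 0 0 0 0.8;0.03 0.16 0 0 0 0 0.8;0.03 0.16 0 0 0 0 0.8;0.03 0.16 0 0 0 0 0.8;0.03 0.16 0 0 0 0 0.8"}}

```text
t: 33.75
eef_pos: [0.5735, 0.3116, 0.2648]
tcp_rot: [2.218, 2.224, 0.001]
ft_force: [0.5, -0.0, -0.7]
grip_width: 0.068
grasp_force: 0.0
```

>>> {"api": "carry_out", "payload": {"plan": "0 0 0 0 0 0 0.8;0 0 0 0 0 0 0.8;0 0 0 0 0 0 0.8;0 0 0 0 0 0 0.8;0 0 0 0 0 0 0.8"}}

```text
t: 34.25
eef_pos: [0.5737, 0.3088, 0.2644]
tcp_rot: [2.22, 2.222, 0.001]
ft_force: [-0.0, 0.2, -0.5]
grip_width: 0.0683
grasp_force: 0.0
```

```bash
python3 - <<'E'
from h import *
s=camera("side");t=camera("top");print(sense()["eef_pos"])
cv2.imwrite("pics/c0.png",np.hstack([cv2.resize(t["frame"][120:270,320:470],(400,400),interpolation=2),cv2.resize(s["frame"][230:340,100:210],(400,400),interpolation=2)]))
E
```

```text
[0.57369528 0.30914101 0.26430951]
```

View pics/c0.png

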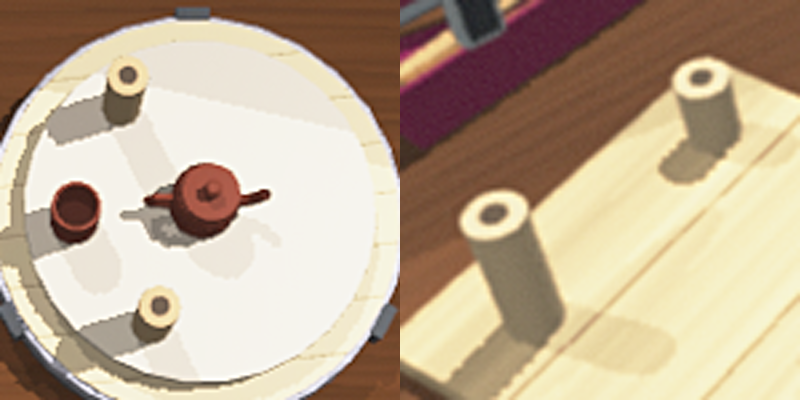

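The cup stands upright at top crop (75,206), between the props (128,73) and (159,304). I'll check its distances in numbers while descending on prop C (side crop (495,215)).

```bash
python3 - <<'E'
from h import *
t=camera("top")
P=lambda x,y,z:ray(t,(320+x/2.667-.3,120+y/2.667-.3),z)[:2]
A=P(128,74,.17);B=P(159,304.5,.17);c=P(75,204,.14);l=P(211,187,.15)
print(A,B,c,l);n=np.linalg.norm;print(n(c-A),n(c-B),n(c-l),n(A-B),n(A-l),n(B-l))
E
```

```text
[ 0.59723278 -0.15922682] [ 0.40870396 -0.18444508] [ 0.49614129 -0.11858466] [ 0.50966095 -0.22808966]
0.10895537944957179 0.10946635068203696 0.1103364178469465 0.19020798675175657 0.11140429010989748 0.10998710574299067
```

>>> {"api": "carry_out", "payload": {"plan": "0.002 0.054 0 0 0 0 0.8;0 0 -0.14 0 0 0 0.8;0 0 -0.16 0 0 0 0.8;0 0 -0.12 0 0 0 0.8;0 0 0 0 0 0 0.8"}}

```text
t: 34.9
eef_pos: [0.5716, 0.3232, 0.1539]
tcp_rot: [-2.216, -2.222, 0.014]
ft_force: [-0.3, -0.3, -0.5]
grip_width: 0.0682
grasp_force: 0.0
```

>>> {"api": "carry_out", "payload": {"plan": "0 0 0 0 0 0 0.8;0 0 0 0 0 0 0.8;0 0 0 0 0 0 0.8;0 0 0 0 0 0 0.8;0 0 0 0 0 0 0.8"}}

```text
t: 35.4
eef_pos: [0.5743, 0.3235, 0.1599]
tcp_rot: [2.218, 2.224, 0.002]
ft_force: [-0.7, -0.3, -0.2]
grip_width: 0.0684
grasp_force: 0.0
```

The cup and pot are within about 1.5 mm of all their distances. Now gripping the prop.

>>> {"api": "carry_out", "payload": {"plan": "0 0 -0.08 0 0 0 0.8;0 0 -0.12 0 0 0 0.8;0 0 -0.09 0 0 0 0.8;0 0 -0.046 0 0 0 0.8;0 0 0 0 0 0 0.8", "grip_force": 25}}

```text
t: 35.9
eef_pos: [0.5733, 0.323, 0.0734]
tcp_rot: [-2.218, -2.223, 0.004]
ft_force: [-0.1, -0.2, 0.2]
grip_width: 0.0686
grasp_force: 0.0
```

>>> {"api": "carry_out", "payload": {"plan": "0 0 0 0 0 0 0.6;0 0 0 0 0 0 0.4;0 0 0 0 0 0 0.25;0 0 0 0 0 0 0.25;0 0 0 0 0 0 0.25"}}

```text
t: 36.4
eef_pos: [0.575, 0.3238, 0.0766]
tcp_rot: [2.218, 2.223, 0.005]
ft_force: [1.3, -0.7, 6.5]
grip_width: 0.0336
grasp_force: 25.8
```

>>> {"api": "carry_out", "payload": {"plan": "0 0 0 0 0 0 0.25;0 0 0 0 0 0 0.25;0 0 0.04 0 0 0 0.25;0 0 0.1 0 0 0 0.25;0 0 0.14 0 0 0 0.25"}}

```text
t: 36.9
eef_pos: [0.5726, 0.3228, 0.1438]
tcp_rot: [-2.217, -2.223, 0.008]
ft_force: [1.3, 0.3, -1.6]
grip_width: 0.0334
grasp_force: 25.2
```

>>> {"api": "carry_out", "payload": {"plan": "0 0 0.18 0 0 0 0.25;0 0 0.18 0 0 0 0.25;-0.012 -0.1 0.18 0 0 0 0.25;-0.012 -0.16 0 0 0 0 0.25;-0.012 -0.16 0 0 0 0 0.25"}}

```text
t: 37.4
eef_pos: [0.5649, 0.2186, 0.2805]
tcp_rot: [2.216, 2.225, 0.004]
ft_force: [0.9, -1.4, -2.9]
grip_width: 0.0332
grasp_force: 25.5
```

>>> {"api": "carry_out", "payload": {"plan": "-0.012 -0.16 0 0 0 0 0.25;-0.012 -0.16 0 0 0 0 0.25;-0.012 -0.16 0 0 0 0 0.25;-0.012 -0.16 0 0 0 0 0.25;-0.012 -0.16 0 0 0 0 0.25"}}

```text
t: 37.9
eef_pos: [0.5494, 0.0177, 0.2788]
tcp_rot: [-2.218, -2.224, 0.0]
ft_force: [0.7, 0.4, -2.2]
grip_width: 0.0332
grasp_force: 25.5
```

>>> {"api": "carry_out", "payload": {"plan": "-0.012 -0.16 0 0 0 0 0.25;-0.012 -0.16 0 0 0 0 0.25;-0.012 -0.16 0 0 0 0 0.25;-0.012 -0.16 0 0 0 0 0.25;-0.012 -0.16 0 0 0 0 0.25"}}

```text
t: 38.4
eef_pos: [0.5344, -0.1822, 0.2788]
tcp_rot: [-2.218, -2.224, 0.0]
ft_force: [1.1, 0.1, -1.6]
grip_width: 0.0336
grasp_force: 25.5
```

>>> {"api": "carry_out", "payload": {"plan": "-0.012 -0.16 0 0 0 0 0.25;-0.012 -0.16 0 0 0 0 0.25;-0.012 -0.16 0 0 0 0 0.25;0 0 0 0 0 0 0.25;0 0 0 0 0 0 0.25"}}

```text
t: 38.9
eef_pos: [0.5255, -0.3014, 0.2782]
tcp_rot: [-2.22, -2.221, -0.0]
ft_force: [-0.6, 1.0, -2.0]
grip_width: 0.0333
grasp_force: 25.4
```

>>> {"api": "carry_out", "payload": {"plan": "0 0 0 0 0 0 0.25;0 0 0 0 0 0 0.25;0 0 0 0 0 0 0.25;0 0 0 0 0 0 0.25;0 0 0 0 0 0 0.25"}}

```text
t: 39.4
eef_pos: [0.5263, -0.3004, 0.2787]
tcp_rot: [2.218, 2.225, 0.0]
ft_force: [0.1, 0.5, -2.2]
grip_width: 0.0335
grasp_force: 25.4
```

>>> {"api": "carry_out", "payload": {"plan": "-0.014 -0.077 0 0 0 0 0.25;0 -0.077 0 0 0 0 0.25;0 0 -0.12 0 0 0 0.25;0 0 -0.16 0 0 0 0.25;0 0 -0.14 0 0 0 0.25"}}

```text
t: 39.9
eef_pos: [0.5221, -0.3405, 0.1721]
tcp_rot: [2.219, 2.223, -0.0]
ft_force: [-0.1, -0.1, -2.8]
grip_width: 0.0335
grasp_force: 25.4
```

>>> {"api": "carry_out", "payload": {"plan": "0 0 0 0 0 0 0.25;0 0 0 0 0 0 0.25;0 0 0 0 0 0 0.25;0 0 0 0 0 0 0.25;0 0 0 0 0 0 0.25"}}

```text
t: 40.4
eef_pos: [0.5232, -0.3398, 0.1753]
tcp_rot: [2.216, 2.222, 0.0]
ft_force: [-0.4, 0.2, -2.1]
grip_width: 0.0335
grasp_force: 25.4
```

>>> {"api": "carry_out", "payload": {"plan": "-0.002 0.004 -0.05 0 0 0 0.25;0 0 -0.05 0 0 0 0.25;0 0 -0.03 0 0 0 0.25;0 0 0 0 0 0 0.25;0 0 0 0 0 0 0.25"}}

```text
t: 40.9
eef_pos: [0.5219, -0.3381, 0.1402]
tcp_rot: [-2.218, -2.223, 0.0]
ft_force: [0.0, 0.3, -1.9]
grip_width: 0.0335
grasp_force: 25.5
```

>>> {"api": "carry_out", "payload": {"plan": "0 0 0 0 0 0 0.25;0 0 -0.003 0 0 0 0.25;0 0 0 0 0 0 0.25;0 0 0 0 0 0 0.25;0 0 0 0 0 0 0.25"}}

```text
t: 41.4
eef_pos: [0.5222, -0.3383, 0.1403]
tcp_rot: [2.219, 2.224, 0.0]
ft_force: [-0.4, 0.6, -1.5]
grip_width: 0.0334
grasp_force: 25.5
```

>>> {"api": "carry_out", "payload": {"plan": "0 0 -0.002 0 0 0 0.25;0 0 0 0 0 0 0.25;0 0 -0.002 0 0 0 0.25;0 0 0 0 0 0 0.25;0 0 0 0 0 0 0.25"}}

```text
t: 41.9
eef_pos: [0.5222, -0.3384, 0.1397]
tcp_rot: [2.218, 2.224, 0.0]
ft_force: [-0.2, 0.6, 3.4]
grip_width: 0.0332
grasp_force: 25.8
```

Contact. Releasing, rising and backing away.

>>> {"api": "carry_out", "payload": {"plan": "0 0 0.001 0 0 0 0.35;0 0 0 0 0 0 0.6;0 0 0 0 0 0 0.8;0 0 0 0 0 0 0.8;0 0 0 0 0 0 0.8"}}

```text
t: 42.4
eef_pos: [0.5222, -0.3383, 0.1395]
tcp_rot: [2.219, 2.224, 0.0]
ft_force: [0.6, 0.1, 0.4]
grip_width: 0.0684
grasp_force: 0.0
```

>>> {"api": "carry_out", "payload": {"plan": "0 0 0.04 0 0 0 0.8;0 0 0.12 0 0 0 0.8;0 0 0.18 0 0 0 0.8;0 0 0.18 0 0 0 0.8;0 0 0.06 0 0 0 0.8"}}

```text
t: 42.9
eef_pos: [0.5233, -0.3392, 0.2912]
tcp_rot: [2.212, 2.218, 0.001]
ft_force: [-0.1, -0.6, 1.1]
grip_width: 0.0681
grasp_force: 0.0
```

>>> {"api": "carry_out", "payload": {"plan": "-0.02 0.16 0 0 0 0 0.8;-0.02 0.16 0 0 0 0 0.8;-0.02 0.16 0 0 0 0 0.8;-0.02 0.16 0 0 0 0 0.8;-0.02 0.16 0 0 0 0 0.8"}}

```text
t: 43.4
eef_pos: [0.4968, -0.1369, 0.2855]
tcp_rot: [2.218, 2.223, 0.001]
ft_force: [1.4, 0.2, 1.1]
grip_width: 0.0684
grasp_force: 0.0
```

>>> {"api": "carry_out", "payload": {"plan": "-0.02 0.16 0 0 0 0 0.8;-0.02 0.16 0 0 0 0 0.8;-0.02 0.16 0 0 0 0 0.8;-0.02 0.16 0 0 0 0 0.8;-0.02 0.16 0 0 0 0 0.8"}}

```text
t: 43.9
eef_pos: [0.4718, 0.0632, 0.2856]
tcp_rot: [2.218, 2.223, 0.002]
ft_force: [0.7, -0.6, -0.6]
grip_width: 0.0683
grasp_force: 0.0
```

>>> {"api": "carry_out", "payload": {"plan": "-0.02 0.16 0 0 0 0 0.8;-0.02 0.16 0 0 0 0 0.8;0 0 0 0 0 0 0.8;0 0 0 0 0 0 0.8;0 0 0 0 0 0 0.8"}}

```text
t: 44.4
eef_pos: [0.4623, 0.1408, 0.2849]
tcp_rot: [2.219, 2.223, 0.0]
ft_force: [-0.2, 0.2, 0.6]
grip_width: 0.0682
grasp_force: 0.0
```

```bash
python3 - <<'E'
from h import *
s=camera("side");t=camera("top");print(sense()["eef_pos"])
cv2.imwrite("pics/fin.png",np.hstack([cv2.resize(t["frame"][120:270,320:470],(400,400),interpolation=2),cv2.resize(s["frame"][130:330,100:300],(400,400),interpolation=2)]))
E
```

```text
[0.4624544  0.14047466 0.28475386]
```

View pics/fin.png

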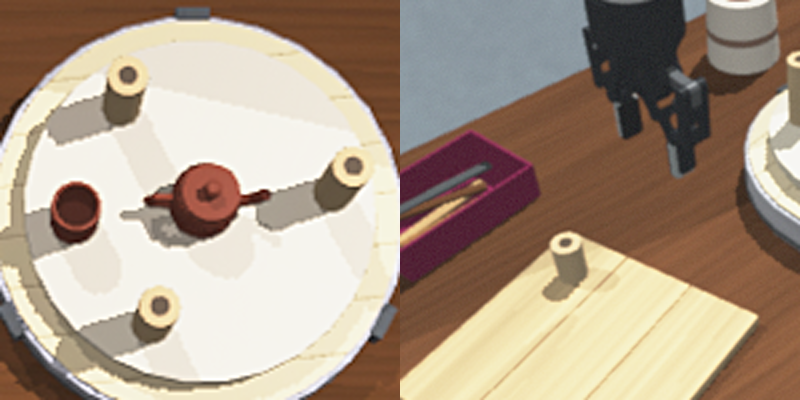

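All is standing: prop C at top crop (352,165), A (128,74), B (159,304), lidded pot in the middle, and the short prop still on the board. I'll check the triangle in numbers, then hand in.

```bash
python3 - <<'E'
from h import *
t=camera("top");g=255-cv2.cvtColor(t["frame"],cv2.COLOR_BGR2GRAY).astype(float)
def P(x,y,z):
    u,v=round(320+x/2.667),round(120+y/2.667);w=np.clip(g[v-4:v+5,u-4:u+5]-110,0,None);yy,xx=np.mgrid[v-4:v+5,u-4:u+5]
    return ray(t,((w*xx).sum()/w.sum(),(w*yy).sum()/w.sum()),z)[:2]
A=P(128,74,.167);B=P(159,304,.167);C=P(352,165,.167);n=np.linalg.norm
print(A,B,C,n(A-B),n(A-C),n(B-C))
if abs(n(A-C)-.19)<.007 and abs(n(B-C)-.19)<.007: print(env.hand_in())
E
```

```text
[ 0.59799882 -0.15900525] [ 0.40856006 -0.18510338] [ 0.52518006 -0.33966386] 0.19122802493796665 0.1947821959093843 0.19362119374721926
the job is handed in; nothing more can be done
None
```

The job is handed in at about 45 s. The lidded teapot stands in the middle and the cup midway between the two props (both within about 1.5 mm), with the third prop opposite at 195 and 194 mm from the others (target 190.5). The two standing props and the short prop were not moved.

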